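# Roll a shaft blank into the V-block and slide it to the stop

## Robot

A 6-joint arm with a two-finger parallel gripper is mounted at the origin on a cart in front of the work surface, level with it; the furniture and walls round the work are solid. World frame = base frame: x ahead of the robot, y to its left, z up, the work surface at z = 0. Lengths are in mm, angles in rad, forces in N, time in s.
With the tool pointing down it reaches from about 350 to 975 mm from the base axis. Payload 7.1 kg.
Tool frame: the origin (TCP) lies at the very end of the fingers, on their centre line; the grasp point (between the pads) lies 19 mm behind it (ctrl.tcp_to_grasp is the distance from the TCP to the grasp point, in mm); z points along the fingers, x is the direction in which the jaws open and shut, and the axes are right-handed (so a half turn about z gives the same grasp; the last joint's range is limited). The gripper opens to 88 mm and grips with 3 to 60 N. Pads are 20 mm wide; open, the fingers measure 115 mm over their backs; the gripper's body (75 mm by 178 mm) begins 61 mm behind the grasp point.
Start: joints at [-1.368, 0.423, 1.63, -0, 1.089, -0.019], TCP at [137.511, -609.668, 222.675] pointing down, gripper open.
Joint ranges: [-3, 3], [-0.9, 2.11], [0.09, 2.58], [-1.31, 4.45], [0.11, 2.69], [-2.54, 2.54]. Speed limits (rad/s): [2.39, 2.39, 3.01, 3.14, 3.14, 3.14].

## Interface

Orientations are given as a rotation vector (axis times angle).
In Python, from workcell import get_obs, viewer, ctrl, masks_of gives the robot as it stands. The module is installed in compiled form; this text tells all that it offers.
- The arm moves only by the shell command python3 -m inch 'ROWS'. ROWS is JSON, a list of rows, each an object of numbers: "tx", "ty", "tz": the shift along the tool's x, y, z in cm; "ax", "ay", "az": the turn, a rotation vector about the tool's x, y, z in degrees; "jaw": the opening, from 0 (shut) to 1 (fully open). In form: [{"tx": .., "ty": .., "tz": .., "ax": .., "ay": .., "az": .., "jaw": ..}, ...]. A call has 1 to 12 rows; each row shifts and turns the commanded pose from where the row before left it, along the tool's axes as they then stand; what a row does not reach is not made up. A row lasts 1/8 s, in which the tool goes at most 62.5 mm and 10.7 degrees, less where a joint would pass 70% of its speed; a pose out of reach is approached as far as the arm can. A call is refused whole if a number of a shift passes 6.25 or a number of a turn 10.7, either way. A call with a gripper value outside its range is refused whole. The fingers move at their own pace and stop on an object; the grip force is fixed at half the most. Time passes only in rows, so rows that do not move let the fingers close. It gives the time, the measured TCP pose, the force and the opening at its end, in the units of the state.
- get_obs(): the state, without advancing time (a new reading comes with each control period).
- viewer.get_image(name): name is "scene" or "top" or "wrist"; returns (picture, depth): 420x560x3 uint8, red, green, blue; 420x560 float32, mm along the optical axis (not along the pixel's ray), 0 where there is no reading.
- viewer.get_calibration(name): a dict with "fx", "fy", "cx", "cy" (pixels), "rvec" (rotation vector, rad) and "tvec" (3), from world to camera coordinates, as OpenCV has them. Camera axes: x right, y down, z forward; pixel columns grow to the right and rows downward; lengths in mm; the calibration is good to about 2 mm. A picture is of the moment at which its call begins: read the wrist's pose just before it. get_calibration takes no time and is no camera call; for the wrist camera it gives the pose at the moment of the call.
- ctrl.close_job(): hands the job in, once; it reports no verdict.
Trained networks look in the newest picture that a camera, given by its name, has taken for a name from the list of things; names that differ only in an ending like _2 or _b are one class to them, and where a whole thing is asked for, a point or a joint stands for the part that bears it (a point fixed in the world has none). Each returns a list of dicts, best first, with "score" (0 to 1); they miss things now and then, are a little off and sometimes report something else, mostly with a low value. They report only what shows in the picture. A call takes as long as a camera call.
- masks_of(camera, thing): "pixels" (420x560 bool, what is visible of it) and "location" ([column, row] in pixels, amid what is visible of it).
The state is a dict: "t": time; "qpos": joint angles; "qvel": joint speeds; "joint_torque": joint torques, N m; "ee_pos": TCP position; "orientation": TCP orientation; "ft_force": force on the tool from outside, world axes, zero at the start; "moment": the same for the moment, N m; "width": finger opening in mm.
Only numpy, scipy, OpenCV 4.12 (cv2) and the standard library are available. Lean on these libraries where they do the work, as an engineer would, in place of code of your own. Each camera call takes 0.05 s, during which the arm holds its last target. There are 200 camera calls.

## Task

Without gripping or lifting it, roll the steel shaft blank along the bench with your fingers, up the low ramp and over the lip, so that it drops into the V-block. Then push on its free end to slide it along the V until its other end is up against the block's end stop, and move clear. Leave the tape measure, the bearing and the spanner where they are.

Things in the scene. Friction and masses are not known exactly. Their poses are not given: they have to be found in the camera images.
- bar: Loose plain steel shaft blank, a solid round bar 45 mm in diameter, 180 mm long, 0.5 to 0.9 kg, smooth and slippery (friction about 0.3), lying on the bench before the V-block (robot side), 0.11 to 0.13 m short of the V's bottom line. Rolls freely. Origin at its centre. Its y axis runs along the bar, to the robot's left (within 0.25 rad); its x and z turn as it rolls.
- v_block: Dark steel low-entry V-block, 160 mm long, screwed to the bench. Origin on the bench, midway along the V, under its bottom line. x: the way the bar must roll, away from the robot (turned left by up to 0.15 rad); y: along the V, left; z up. The V spans y = -80 to 80 mm; its right end is open. Solid back and foot reach x = 78 mm, 38 mm high.
- v_block_lip (a point): Middle of the lip of the V-block, axes as v_block, at x = -19, z = 13 mm in its frame. A plain ramp climbs to it from the bench at x = -59; past it the near flank drops at 30 degrees to the V's bottom (x = 0, z = 2 mm), then the far flank rises at 45 degrees to x = 36, z = 38 mm.
- v_block_seat (a point): Where the bar's centre must finally be: axis lying in the V (x = -4, z = 30 mm in v_block's frame), end against the stop (y = -10 mm), right end sticking 20 mm out of the open end of the V. Axes as v_block. At the start the bar's centre is 28 to 50 mm further right (-y).
- v_block_stop (a point): Point on the face of the end stop where the bar's end must touch (y = 80, x = -4, z = 30 mm in v_block's frame; axes as v_block). The stop is an upright plate at the left end of the V, 10 mm thick, x = -34 to 54 mm, 48 mm high.
- tape_measure: Tape measure standing on the bench, 36 x 80 x 60 mm high, left of the work; a bystander. Origin at the centre of its underside.
- bearing_big: Ball bearing lying flat, 62 mm across, 16 mm high, left of the V-block; a bystander. Origin at the centre of its underside.
- spanner_19: Spanner lying flat, 39 x 230 x 9 mm, left of the V-block; a bystander. Origin at the centre of its underside.

How it is judged (in metres and radians):
On the way, in this order (a step that is already met when the one before it is completed fails the run):
1. the bar is rolling toward the V, on the bench or the ramp (angular speed of bar above 0.4 rad/s and x of bar in the frame of v_block below -0.02 m), for 0.05 s.
2. the bar has dropped into the V, not yet at the stop (x of bar in the frame of v_block between -0.008 and 0.001 m and z of bar in the frame of v_block below 0.034 m and angle between the y axis of bar and the y axis of v_block, either way round below 0.06 rad), for 0.2 s.
3. the bar's end is against the stop (y of bar in the frame of v_block above -0.0135 m), for 0.2 s.
At the end, for the whole second after the job is handed in: The bar rests at the bottom of the V on both flanks (axis within 4 mm of its seat and 0.05 rad of the V's direction), its end within 3.5 mm of the stop, and lies still (x of bar in the frame of v_block between -0.008 and 0.001 m and z of bar in the frame of v_block between 0.026 and 0.034 m and angle between the y axis of bar and the y axis of v_block, either way round below 0.05 rad and linear speed of bar below 0.01 m/s and y of bar in the frame of v_block between -0.0135 and -0.007 m); the robot touches nothing.
It fails at once if the bar is lifted: its centre more than 47 mm above the bench (height (world z) of bar above 0.047 m).
It fails at once if the bar is carried by the fingers, clear of the block (height (world z) of bar above 0.04 m and contact force between the fingers and bar above 0.5 N and contact force between bar and v_block below 0.1 N).
It fails at once if the tape measure is moved by more than 20 mm (distance of tape_measure from where it was at the start of the episode above 0.02 m).
It fails at once if the bearing is moved by more than 20 mm (distance of bearing_big from where it was at the start of the episode above 0.02 m).
It fails at once if the spanner is moved by more than 20 mm (distance of spanner_19 from where it was at the start of the episode above 0.02 m).
It also fails if it takes over 48 s, if anything falls off the work surface, if the arm or the gripper's body presses on something with over 40 N, if the wrist force passes 120 N, or if a joint passes its speed limit or range.

## Working session

There is one attempt and no reset: what is moved stays moved. The work goes in short steps, Python scripts to look and compute and a shell command to move; the robot and the scene stay as the last step left them, time stands still between calls to the robot, and variables do not carry over. Pictures are saved under pics/ and viewed, about 8 in all and at most 12, crops included, and the job is handed in when it is done.

```bash
mkdir -p pics; cat > h.py <<'E'
import numpy as np, cv2
from workcell import get_obs, viewer, ctrl, masks_of
def cloud(cam,d):
    c=viewer.get_calibration(cam);R=cv2.Rodrigues(np.array(c["rvec"],float))[0];t=np.array(c["tvec"],float).ravel()
    v,u=np.mgrid[:d.shape[0],:d.shape[1]]
    P=np.stack([(u-c["cx"])/c["fx"]*d,(v-c["cy"])/c["fy"]*d,d],-1)
    return (P-t)@R
def st():
    o=get_obs();R=cv2.Rodrigues(np.array(o["orientation"],float))[0]
    print("t",o["t"],"pos",np.round(o["ee_pos"],1),"F",np.round(o["ft_force"],1),"w",o["width"]);print(np.round(R,3));return o,R
E
python3 - <<'E'
from h import *
st()
for cam in ["top","scene"]:
    im,d=viewer.get_image(cam);cv2.imwrite(f"pics/{cam}0.png",im[:,:,::-1])
    W=cloud(cam,d)
    for n in ["bar","v_block","tape_measure","bearing_big","spanner_19"]:
        for m in masks_of(cam,n)[:2]:
            p=m["pixels"]&(d>0);Q=W[p]
            if len(Q)<10: continue
            if n in("bar","v_block"): np.savez(f"{cam}_{n}_{m['score']:.2f}.npz",Q=Q)
            r=cv2.minAreaRect(Q[:,:2].astype(np.float32))
            print(cam,n,round(m["score"],2),np.round(m["location"]),len(Q),np.round(np.median(Q,0),1),np.round(np.percentile(Q,[2,98],axis=0),0).tolist(),np.round(r[0]),np.round(r[1]),round(r[2],1))
E
```

```text
t 0.0 pos [ 137.4 -609.1  221.9] F [-0.9 -0.1  0.5] w 87.52581829247005
[[ 0.22  -0.976 -0.   ]
 [-0.976 -0.22   0.001]
 [-0.002 -0.    -1.   ]]
top bar 0.87 [401. 260.] 2224 [ 535.9 -342.6   41.7] [[499.0, -428.0, 12.0], [575.0, -259.0, 48.0]] [ 539. -344.] [ 48. 181.] 16.4
top v_block 0.91 [358. 202.] 5423 [ 658.8 -270.4   11.3] [[593.0, -352.0, 1.0], [729.0, -187.0, 48.0]] [ 662. -268.] [140. 173.] 9.9
top tape_measure 0.85 [206. 223.] 883 [602.8  24.8  51.9] [[587.0, -13.0, -1.0], [623.0, 64.0, 62.0]] [613.  29.] [50. 89.] 2.9
top bearing_big 0.73 [258. 192.] 649 [667.8 -64.9  14.3] [[638.0, -94.0, -0.0], [697.0, -37.0, 20.0]] [668. -65.] [63. 62.] 1.0
top spanner_19 0.83 [165. 182.] 868 [692.5 122.9   6. ] [[611.0, 43.0, -0.0], [769.0, 211.0, 11.0]] [687. 128.] [ 43. 225.] 44.8
top spanner_19 0.49 [396. 260.] 2106 [ 536.2 -343.5   42. ] [[499.0, -428.0, 27.0], [574.0, -260.0, 48.0]] [ 540. -353.] [ 45. 197.] 16.7
scene bar 0.88 [381. 202.] 993 [ 523.5 -313.6   38.9] [[494.0, -424.0, 6.0], [564.0, -255.0, 45.0]] [ 519. -291.] [ 42. 291.] 15.6
scene bar 0.51 [321. 196.] 2067 [ 654.7 -261.8   13.4] [[600.0, -349.0, 0.0], [709.0, -179.0, 47.0]] [ 643. -222.] [167. 284.] 23.1
scene v_block 0.85 [322. 196.] 2072 [ 654.  -262.7   13.2] [[600.0, -349.0, 0.0], [711.0, -179.0, 47.0]] [ 660. -268.] [136. 175.] 11.8
scene tape_measure 0.63 [237. 251.] 911 [590.1  41.8  39.8] [[586.0, -1.0, 4.0], [616.0, 67.0, 59.0]] [603.  27.] [34. 81.] 0.6
scene bearing_big 0.91 [257. 226.] 455 [665.6 -61.4  12. ] [[637.0, -91.0, -0.0], [695.0, -34.0, 17.0]] [668. -63.] [60. 64.] 54.8
scene bearing_big 0.67 [324. 196.] 2256 [ 655.1 -264.1   12. ] [[597.0, -357.0, -2.0], [731.0, -178.0, 47.0]] [ 652. -246.] [177. 347.] 27.2
scene spanner_19 0.79 [175. 267.] 717 [678.  139.4   4.4] [[606.0, 52.0, -3.0], [760.0, 204.0, 9.0]] [559. 197.] [ 86. 497.] 60.7
```

```bash
cat > fit.py <<'E'
from h import *
import sys
from scipy.optimize import least_squares
R2=lambda a:np.array([[np.cos(a),-np.sin(a)],[np.sin(a),np.cos(a)]])
def hz(x,y):
    z=np.interp(x,[-59.5,-59,-19,0,36,78,78.5],[0,0,13,2,38,38,0])
    z=np.where((y>80)&(y<90)&(x>-34)&(x<54),48,z)
    return np.where((y<-80)|(y>90),0,z)
def fitblock(Q):
    f=lambda p:(lambda L:np.clip(hz(L[:,0],L[:,1])-Q[:,2]+p[3],-15,15))((Q[:,:2]-p[:2])@R2(p[2]))
    best=None
    for dx in(-6,0,6):
     for a in(.05,.1,.15):
      s=least_squares(f,[653+dx,-274,a,0],loss="soft_l1",f_scale=2,diff_step=1e-4,x_scale=[1,1,.01,1])
      if best is None or s.cost<best.cost:best=s
    return best.x,best.cost/len(Q)
def fitbar(Q,r=22.5):
    Q=Q[Q[:,2]>10]
    def f(p):
        d=np.array([-np.sin(p[2]),np.cos(p[2])]);n=np.array([d[1],-d[0]])
        return np.hypot((Q[:,:2]-p[:2])@n,Q[:,2]-p[3])-r
    c=Q.mean(0);s=least_squares(f,[c[0],c[1],.2,r],loss="soft_l1",f_scale=2).x
    d=np.array([-np.sin(s[2]),np.cos(s[2])]);q=(Q[:,:2]-s[:2])@d
    lo,hi=np.percentile(q,[.5,99.5]);return np.r_[s[:2]+d*(lo+hi)/2,s[2],s[3]],hi-lo
E
python3 - <<'E'
from fit import *
import glob
for g in sorted(glob.glob("*_0.*.npz")):
    Q=np.load(g)["Q"];print(g,*( [np.round(v,3) for v in (fitbar(Q) if "bar" in g else fitblock(Q))]))
E
```

```text
scene_bar_0.51.npz [ 6.56822e+02 -2.65581e+02  1.66000e-01  3.38950e+01] 169.52
scene_bar_0.88.npz [ 5.36956e+02 -3.41237e+02  2.89000e-01  2.12620e+01] 178.326
scene_v_block_0.85.npz [ 6.51752e+02 -2.74608e+02  1.80000e-01 -1.46900e+00] 6.653
top_bar_0.87.npz [ 5.37334e+02 -3.44596e+02  2.91000e-01  2.27370e+01] 178.624
top_v_block_0.91.npz [ 6.51638e+02 -2.76300e+02  1.75000e-01 -1.47000e-01] 5.675
```

View pics/top0.png

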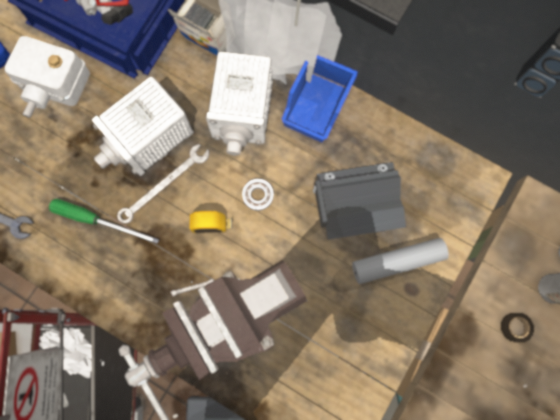

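```bash
python3 - <<'E'
from h import *
im,d=viewer.get_image("top");W=cloud("top",d).reshape(-1,3);W=W[d.ravel()>0]
print("height map rows x, cols y(max z, mm)")
ys=range(-660,-120,30);print("      ",*[f"{y:5d}" for y in ys])
for x in range(840,220,-30):
    print(f"{x:5d} ",*[ (lambda s:f"{np.percentile(s,90):5.0f}" if len(s)>3 else "    .")(W[(abs(W[:,0]-x)<15)&(abs(W[:,1]-y)<15),2]) for y in ys])
im,d=viewer.get_image("scene");cv2.imwrite("pics/scene1.png",im[:,:,::-1])
E
```

```text
height map rows x, cols y(max z, mm)
        -660  -630  -600  -570  -540  -510  -480  -450  -420  -390  -360  -330  -300  -270  -240  -210  -180  -150
  840      .     .     .     .     .   314   375   375     1     1     1     1     1     1    73    72     6     5
  810      .     .     .   228   183   174   387     0     1     1     1     1     2     2     2    67     8    33
  780      .   108   154   201     .   347   377     1     1     2     2     2     2     2   500   500   491     2
  750     43    95   139    -1     1     1     1     2     1     2     2     8     2     2   500   499     2     2
  720     16    19    19     1     1     1     2     2     2     2     2    33    31    11    11    14     7     2
  690     21    21    20     1     1     1     2     2     2     2    28    37    37    38    38    37    48     2
  660     21    21    21    20     2     2     2     2     2     2    11    14    19    24    29    34    49     2
  630     21    20    21    20    10     2     2     2     2     2    12    14    14    13    14    48    48     2
  600     20    20    20    
[... 766 characters left out ...]
   2     2
  390     20    21    21    38    37    20    20    20    20     1     1     1     2     1     2     2     2     2
  360      .    20    20    21    20    21    20    20    20    18     2     2     1     1     2     1     2     2
  330      .    21    20    20    20    20    20    20    21    20     1     1     1     1     1     2     1     1
  300      .    20    20    20    20    21    20    20    20    20    18     1     1     2     1     1     1     1
  270      .    20    20    20    21    21    20    21    20    20    20     2     1     1     1     2     1     1
  240      .    21    21    20    20    20    20    20    19    20    20    18     1     2     1     1     1     0
```

View pics/scene1.png

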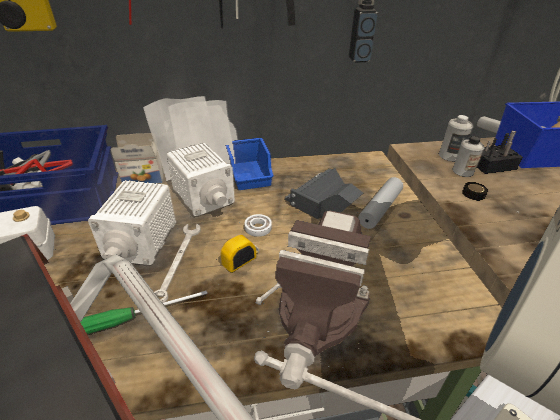

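```bash
python3 -m inch '[{"tx":-2.1,"ty":-4.6,"tz":-0.4},{"tx":-2.1,"ty":-4.6,"tz":-0.4},{"tx":-2.1,"ty":-4.6,"tz":-0.4},{"tx":-2.1,"ty":-4.6,"tz":-0.4},{"tx":-2.1,"ty":-4.6,"tz":-0.4},{"tx":-2.1,"ty":-4.6,"tz":-0.4},{"tx":-2.1,"ty":-4.6,"tz":-0.4},{"tx":-2.1,"ty":-4.6,"tz":-0.4},{"tx":-2.1,"ty":-4.6,"tz":-0.4},{}]'
cat > look.py <<'E'
from fit import *
o,R=st()
im,d=viewer.get_image("wrist");cv2.imwrite("pics/"+sys.argv[1],im[:,:,::-1]);W=cloud("wrist",d)
res={}
for n in ["bar","v_block"]:
    ms=masks_of("wrist",n)
    if not ms: print(n,"none");continue
    m=ms[0];Q=W[m["pixels"]&(d>0)]
    res[n],e=(fitbar if n=="bar" else fitblock)(Q);print(n,round(m["score"],2),len(Q),np.round(m["location"]),np.round(res[n],3),np.round(e,2))
if len(res)==2:
    b,v=res["bar"],res["v_block"];print("bar in block",np.round((b[:2]-v[:2])@R2(v[2]),1),"dang",round(b[2]-v[2],3))
E
python3 look.py w1.png
```

```text
t 0.7 pos [ 137.5 -609.7  222.7] F [0.5 0.4 0.4] w 87.44708502865753
[[ 0.22  -0.975 -0.   ]
 [-0.975 -0.22  -0.   ]
 [ 0.     0.    -1.   ]]
bar none
v_block none$[0]: bad value
```

```bash
python3 -m inch '[{"tx":-2.1,"ty":-4.6,"tz":-0.4},{"tx":-2.1,"ty":-4.6,"tz":-0.4},{"tx":-2.1,"ty":-4.6,"tz":-0.4},{"tx":-2.1,"ty":-4.6,"tz":-0.4},{"tx":-2.1,"ty":-4.6,"tz":-0.4},{"tx":-2.1,"ty":-4.6,"tz":-0.4},{"tx":-2.1,"ty":-4.6,"tz":-0.4},{"tx":-2.1,"ty":-4.6,"tz":-0.4},{"tx":-2.1,"ty":-4.6,"tz":-0.4}]'
python3 look.py w1.png
```

```text
t 0.85 pos [ 137.5 -609.7  222.7] F [-0.7 -0.1  0.1] w 87.57394633021727
[[ 0.22  -0.976  0.   ]
 [-0.976 -0.22  -0.   ]
 [ 0.     0.    -1.   ]]
bar none
v_block none$[0]: bad value
```

```bash
python3 -m inch '[{"tx":-2.1,"ty":-4.6,"tz":-0.4,"ax":0,"ay":0,"az":0,"jaw":1},{"tx":-2.1,"ty":-4.6,"tz":-0.4,"ax":0,"ay":0,"az":0,"jaw":1},{"tx":-2.1,"ty":-4.6,"tz":-0.4,"ax":0,"ay":0,"az":0,"jaw":1},{"tx":-2.1,"ty":-4.6,"tz":-0.4,"ax":0,"ay":0,"az":0,"jaw":1},{"tx":-2.1,"ty":-4.6,"tz":-0.4,"ax":0,"ay":0,"az":0,"jaw":1},{"tx":-2.1,"ty":-4.6,"tz":-0.4,"ax":0,"ay":0,"az":0,"jaw":1},{"tx":-2.1,"ty":-4.6,"tz":-0.4,"ax":0,"ay":0,"az":0,"jaw":1},{"tx":-2.1,"ty":-4.6,"tz":-0.4,"ax":0,"ay":0,"az":0,"jaw":1},{"tx":-2.1,"ty":-4.6,"tz":-0.4,"ax":0,"ay":0,"az":0,"jaw":1},{"tx":0,"ty":0,"tz":0,"ax":0,"ay":0,"az":0,"jaw":1}]'
python3 look.py w1.png
```

```text
t: 2.25
ee_pos: [502.2, -332.3, 259.0]
orientation: [-2.457, 1.957, -0.002]
ft_force: [-0.0, -0.4, -0.8]
width: 87.8
t 2.25 pos [ 502.2 -332.3  259. ] F [-0.  -0.4 -0.8] w 87.78136142456364
[[ 0.224 -0.975  0.001]
 [-0.975 -0.224 -0.   ]
 [ 0.001 -0.001 -1.   ]]
bar 0.6 6034 [300. 153.] [ 5.35960e+02 -3.45381e+02  2.90000e-01  2.30230e+01] 177.31
v_block 0.84 14571 [259.  44.] [ 6.50783e+02 -2.76376e+02  1.77000e-01  7.49000e-01] 1.22
bar in block [-125.2  -47.7] dang 0.112
```

```bash
python3 -m inch '[{"tx":2.4,"ty":2.7,"tz":0,"ax":0,"ay":0,"az":0,"jaw":1},{"tx":0,"ty":0,"tz":0,"ax":0,"ay":0,"az":-3.7,"jaw":1},{"tx":0,"ty":0,"tz":5,"ax":0,"ay":0,"az":0,"jaw":1},{"tx":0,"ty":0,"tz":5,"ax":0,"ay":0,"az":0,"jaw":1},{"tx":0,"ty":0,"tz":5,"ax":0,"ay":0,"az":0,"jaw":1},{"tx":0,"ty":0,"tz":5,"ax":0,"ay":0,"az":0,"jaw":1},{"tx":0,"ty":0,"tz":2.3,"ax":0,"ay":0,"az":0,"jaw":1},{"tx":0,"ty":0,"tz":2,"ax":0,"ay":0,"az":0,"jaw":1},{"tx":0,"ty":0,"tz":0,"ax":0,"ay":0,"az":0,"jaw":1}]'
python3 look.py w2.png
```

```text
t: 3.52
ee_pos: [477.4, -363.7, 14.6]
orientation: [-2.515, 1.883, 0.004]
ft_force: [-0.4, 0.4, 1.2]
width: 88.0
t 3.525 pos [ 477.4 -363.7   14.6] F [-0.4  0.4  1.2] w 88.01961486634337
[[ 0.281 -0.96  -0.002]
 [-0.96  -0.281  0.001]
 [-0.002  0.001 -1.   ]]
bar 0.73 44879 [281. 138.] [ 5.38337e+02 -3.44643e+02  2.91000e-01  2.46610e+01] 176.56
v_block none
```

View pics/w2.png

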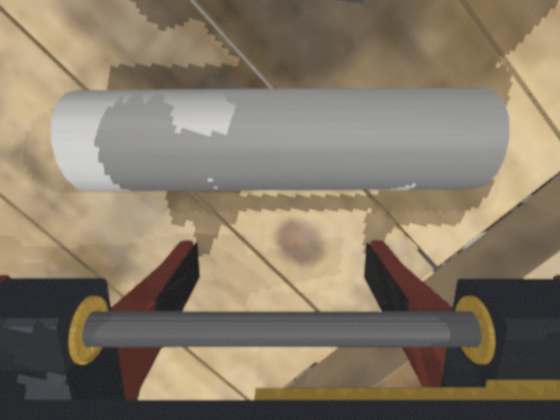

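```bash
python3 -m inch '[{"tx":0,"ty":-1,"tz":-0.2,"ax":0,"ay":0,"az":0,"jaw":1},{"tx":0,"ty":-1,"tz":0,"ax":0,"ay":0,"az":0,"jaw":1},{"tx":0,"ty":-0.6,"tz":0,"ax":0,"ay":0,"az":0,"jaw":1},{"tx":0,"ty":-0.6,"tz":0,"ax":0,"ay":0,"az":0,"jaw":1},{"tx":0,"ty":-0.6,"tz":0,"ax":0,"ay":0,"az":1,"jaw":1},{"tx":0,"ty":-0.6,"tz":0,"ax":0,"ay":0,"az":1,"jaw":1},{"tx":0,"ty":-0.6,"tz":0,"ax":0,"ay":0,"az":1,"jaw":1},{"tx":0,"ty":-0.6,"tz":0,"ax":0,"ay":0,"az":1,"jaw":1},{"tx":0,"ty":-0.6,"tz":0,"ax":0,"ay":0,"az":1.1,"jaw":1},{"tx":0,"ty":-0.6,"tz":0,"ax":0,"ay":0,"az":1.1,"jaw":1},{"tx":0,"ty":-0.4,"tz":0,"ax":0,"ay":0,"az":0,"jaw":1}]'
python3 look.py w3.png
```

```text
t: 5.05
ee_pos: [548.8, -345.2, 17.7]
orientation: [-2.41, 2.015, -0.0]
ft_force: [0.1, 0.2, -0.5]
width: 88.0
t 5.05 pos [ 548.8 -345.2   17.7] F [ 0.1  0.2 -0.5] w 88.03175426287072
[[ 0.177 -0.984  0.   ]
 [-0.984 -0.177 -0.   ]
 [ 0.    -0.    -1.   ]]
bar 0.95 38847 [269. 187.] [ 5.88362e+02 -3.29419e+02  2.88000e-01  2.35640e+01] 176.35
v_block 0.64 48343 [171.  69.] [ 6.52643e+02 -2.74304e+02  1.78000e-01  1.42200e+00] 0.4
bar in block [-73.  -42.9] dang 0.11
```

View pics/w3.png

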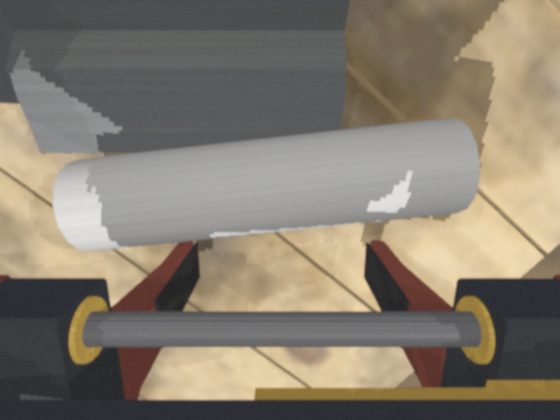

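```bash
python3 -m inch '[{"tx":0,"ty":-0.5,"tz":0,"ax":0,"ay":0,"az":0,"jaw":1},{"tx":0,"ty":-0.5,"tz":0,"ax":0,"ay":0,"az":0,"jaw":1},{"tx":0,"ty":-0.5,"tz":0,"ax":0,"ay":0,"az":0,"jaw":1},{"tx":0,"ty":-0.5,"tz":0,"ax":0,"ay":0,"az":0,"jaw":1},{"tx":0,"ty":-0.5,"tz":0,"ax":0,"ay":0,"az":0,"jaw":1}]'
python3 look.py w4.png
```

```text
t: 5.82
ee_pos: [570.8, -340.5, 17.4]
orientation: [2.409, -2.013, -0.007]
ft_force: [-9.9, -2.4, 5.5]
width: 88.1
t 5.825 pos [ 570.8 -340.5   17.4] F [-9.9 -2.4  5.5] w 88.14561935144575
[[ 0.178 -0.984 -0.005]
 [-0.984 -0.178  0.001]
 [-0.002  0.005 -1.   ]]
bar 0.64 39180 [262. 201.] [ 6.03639e+02 -3.25314e+02  1.81000e-01  2.52700e+01] 176.71
v_block 0.79 53912 [174.  74.] [ 6.52967e+02 -2.74275e+02  1.77000e-01  1.53600e+00] 0.73
bar in block [-57.5 -41.6] dang 0.004
```

View pics/w4.png

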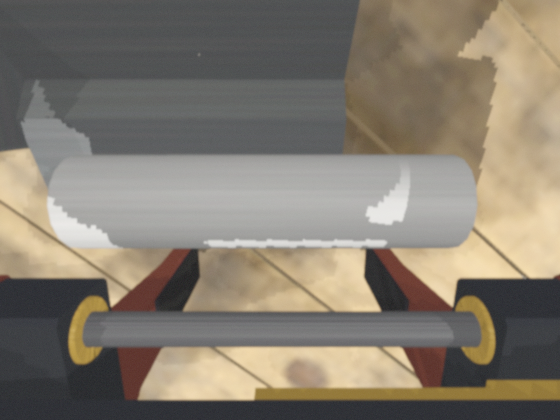

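```bash
python3 -m inch '[{"tx":0,"ty":-0.5,"tz":0,"ax":0,"ay":0,"az":0,"jaw":1},{"tx":0,"ty":-0.5,"tz":0,"ax":0,"ay":0,"az":0,"jaw":1},{"tx":0,"ty":-0.5,"tz":0,"ax":0,"ay":0,"az":0,"jaw":1},{"tx":0,"ty":-0.5,"tz":0,"ax":0,"ay":0,"az":0,"jaw":1},{"tx":0,"ty":-0.5,"tz":0,"ax":0,"ay":0,"az":0,"jaw":1},{"tx":0,"ty":-0.5,"tz":0,"ax":0,"ay":0,"az":0,"jaw":1},{"tx":0,"ty":-0.5,"tz":0,"ax":0,"ay":0,"az":0,"jaw":1},{"tx":0,"ty":-0.5,"tz":0,"ax":0,"ay":0,"az":0,"jaw":1},{"tx":0,"ty":-0.5,"tz":0,"ax":0,"ay":0,"az":0,"jaw":1},{"tx":0,"ty":0,"tz":0,"ax":0,"ay":0,"az":0,"jaw":1}]'
python3 look.py w5.png
```

```text
t: 7.22
ee_pos: [618.1, -332.6, 17.7]
orientation: [-2.411, 2.014, -0.001]
ft_force: [0.7, 0.6, -0.0]
width: 87.8
t 7.225 pos [ 618.1 -332.6   17.7] F [ 0.7  0.6 -0. ] w 87.80380384396162
[[ 0.178 -0.984  0.001]
 [-0.984 -0.178 -0.   ]
 [ 0.    -0.001 -1.   ]]
bar 0.74 42748 [258. 190.] [ 6.55278e+02 -3.15804e+02  1.78000e-01  3.10120e+01] 176.6
v_block 0.58 57932 [166.  95.] [ 6.47300e+02 -2.75195e+02  1.53000e-01 -2.37900e+00] 9.88
bar in block [  1.7 -41.4] dang 0.025
```

View pics/w5.png

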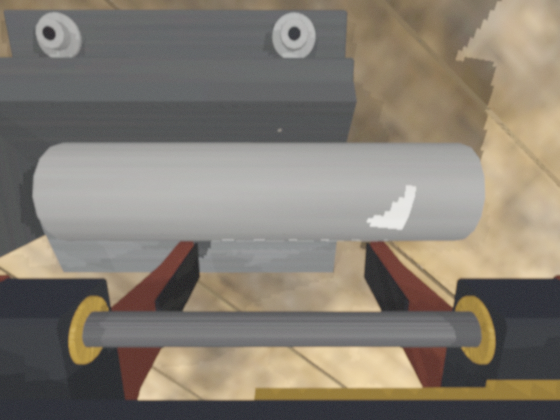

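```bash
python3 -m inch '[{"tx":0,"ty":1,"tz":0,"ax":0,"ay":0,"az":0,"jaw":1},{"tx":0,"ty":1,"tz":0,"ax":0,"ay":0,"az":0,"jaw":1},{"tx":0,"ty":0,"tz":-4.5,"ax":0,"ay":0,"az":0,"jaw":1},{"tx":0,"ty":0,"tz":-4.5,"ax":0,"ay":0,"az":0,"jaw":0},{"tx":4,"ty":-2,"tz":0,"ax":0,"ay":0,"az":0,"jaw":0},{"tx":4,"ty":-2,"tz":0,"ax":0,"ay":0,"az":0,"jaw":0},{"tx":3.9,"ty":-1.9,"tz":0,"ax":0,"ay":0,"az":0,"jaw":0},{"tx":0,"ty":0,"tz":0,"ax":0,"ay":0,"az":0,"jaw":0},{"tx":0,"ty":0,"tz":0,"ax":0,"ay":0,"az":0,"jaw":0},{"tx":0,"ty":0,"tz":0,"ax":0,"ay":0,"az":0,"jaw":0}]'
python3 look.py w6.png
```

```text
t: 8.62
ee_pos: [675.8, -441.9, 107.5]
orientation: [2.411, -2.015, -0.002]
ft_force: [-0.4, 0.6, 0.8]
width: 21.3
t 8.625 pos [ 675.8 -441.9  107.5] F [-0.4  0.6  0.8] w 21.339900568647035
[[ 0.178 -0.984 -0.001]
 [-0.984 -0.178  0.001]
 [-0.001  0.001 -1.   ]]
bar 0.96 13672 [116. 214.] [ 6.57629e+02 -3.24799e+02  1.78000e-01  3.11900e+01] 162.07
v_block 0.72 17891 [ 87. 153.] [ 6.47232e+02 -2.75335e+02  1.52000e-01 -2.21100e+00] 10.31
bar in block [  2.8 -50.5] dang 0.026
```

View pics/w6.png

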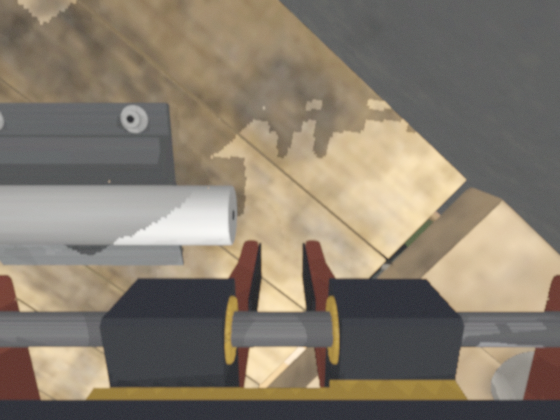

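```bash
python3 -m inch '[{"tx":0,"ty":0,"tz":0,"ax":0,"ay":0,"az":0,"jaw":0},{"tx":0,"ty":0,"tz":0,"ax":0,"ay":0,"az":0,"jaw":0},{"tx":0,"ty":0,"tz":4.5,"ax":0,"ay":0,"az":0,"jaw":0},{"tx":0,"ty":0,"tz":4,"ax":0,"ay":0,"az":0,"jaw":0},{"tx":0,"ty":0,"tz":0,"ax":0,"ay":0,"az":0,"jaw":0},{"tx":-1,"ty":0,"tz":0,"ax":0,"ay":0,"az":0,"jaw":0},{"tx":-0.7,"ty":0,"tz":0,"ax":0,"ay":0,"az":0,"jaw":0},{"tx":-0.5,"ty":0,"tz":0,"ax":0,"ay":0,"az":0,"jaw":0},{"tx":-0.5,"ty":0,"tz":0,"ax":0,"ay":0,"az":0,"jaw":0},{"tx":-0.5,"ty":0,"tz":0,"ax":0,"ay":0,"az":0,"jaw":0},{"tx":-0.5,"ty":0,"tz":0,"ax":0,"ay":0,"az":0,"jaw":0}]'
python3 look.py w7.png
```

```text
t: 10.15
ee_pos: [670.7, -407.5, 23.6]
orientation: [2.41, -2.015, 0.004]
ft_force: [1.4, -4.6, 2.7]
width: 0.5
t 10.15 pos [ 670.7 -407.5   23.6] F [ 1.4 -4.6  2.7] w 0.4995303732237894
[[ 0.177 -0.984  0.002]
 [-0.984 -0.177 -0.002]
 [ 0.002 -0.002 -1.   ]]
bar 0.71 19971 [114. 257.] [ 6.59179e+02 -3.35991e+02  1.76000e-01  3.10500e+01] 121.65
v_block 0.88 22851 [ 94. 160.] [ 6.53312e+02 -3.12053e+02  2.08000e-01 -4.20300e+00] 12.24
bar in block [  0.8 -24.6] dang -0.032
```

View pics/w7.png

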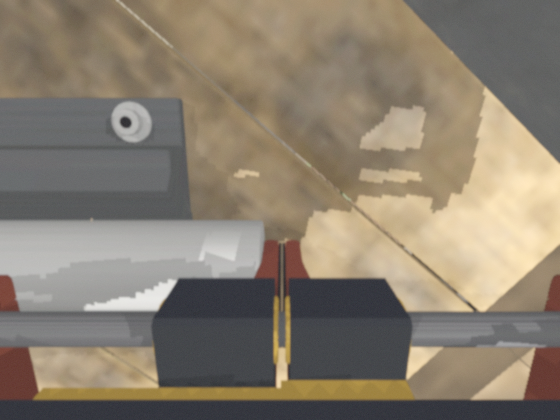

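```bash
python3 -m inch '[{"tx":-0.4,"ty":0,"tz":0,"ax":0,"ay":0,"az":0,"jaw":0},{"tx":-0.4,"ty":0,"tz":0,"ax":0,"ay":0,"az":0,"jaw":0},{"tx":-0.4,"ty":0,"tz":0,"ax":0,"ay":0,"az":0,"jaw":0},{"tx":-0.3,"ty":0,"tz":0,"ax":0,"ay":0,"az":0,"jaw":0}]'; python3 -m inch '[{"tx":-0.2,"ty":0,"tz":0,"ax":0,"ay":0,"az":0,"jaw":0},{"tx":0,"ty":0,"tz":0,"ax":0,"ay":0,"az":0,"jaw":0}]'
```

```text
t: 10.8
ee_pos: [667.9, -392.5, 23.2]
orientation: [2.41, -2.015, 0.003]
ft_force: [1.8, -4.5, 4.1]
width: 0.5
t: 11.05
ee_pos: [667.4, -390.2, 23.1]
orientation: [-2.41, 2.015, -0.002]
ft_force: [1.0, -4.8, 2.9]
width: 0.3
```

```bash
for i in 1; do python3 -m inch '[{"tx":-0.2,"ty":0,"tz":0,"ax":0,"ay":0,"az":0,"jaw":0},{"tx":0,"ty":0,"tz":0,"ax":0,"ay":0,"az":0,"jaw":0}]'; done;  python3 -m inch '[{"tx":-0.15,"ty":0,"tz":0,"ax":0,"ay":0,"az":0,"jaw":0},{"tx":0,"ty":0,"tz":0,"ax":0,"ay":0,"az":0,"jaw":0}]'
```

```text
t: 11.3
ee_pos: [667.0, -388.2, 23.0]
orientation: [-2.41, 2.015, -0.001]
ft_force: [1.2, -4.9, 4.1]
width: 0.8
t: 11.55
ee_pos: [666.7, -386.7, 22.9]
orientation: [-2.41, 2.015, -0.001]
ft_force: [0.7, -4.0, 3.8]
width: 0.4
```

```bash
python3 -m inch '[{"tx":-0.2,"ty":0,"tz":0,"ax":0,"ay":0,"az":0,"jaw":0},{"tx":0,"ty":0,"tz":0,"ax":0,"ay":0,"az":0,"jaw":0}]';  python3 -m inch '[{"tx":-0.15,"ty":0,"tz":0,"ax":0,"ay":0,"az":0,"jaw":0},{"tx":0,"ty":0,"tz":0,"ax":0,"ay":0,"az":0,"jaw":0}]'
```

```text
t: 11.8
ee_pos: [666.4, -385.2, 22.9]
orientation: [2.41, -2.015, 0.002]
ft_force: [1.1, -6.2, 4.1]
width: 0.5
t: 12.05
ee_pos: [666.5, -385.2, 23.0]
orientation: [2.409, -2.015, 0.006]
ft_force: [2.7, -11.3, 1.1]
width: 0.5
```

```bash
python3 -m inch '[{"tx":-0.1,"ty":0,"tz":0,"ax":0,"ay":0,"az":0,"jaw":0},{"tx":0,"ty":0,"tz":0,"ax":0,"ay":0,"az":0,"jaw":0},{"tx":0,"ty":0,"tz":0,"ax":0,"ay":0,"az":0,"jaw":0}]';  python3 -m inch '[{"tx":0.3,"ty":0,"tz":0,"ax":0,"ay":0,"az":0,"jaw":0},{"tx":1,"ty":0,"tz":0,"ax":0,"ay":0,"az":0,"jaw":0},{"tx":2.5,"ty":0,"tz":0,"ax":0,"ay":0,"az":0,"jaw":0},{"tx":0,"ty":0,"tz":-5,"ax":0,"ay":0,"az":0,"jaw":0},{"tx":0,"ty":4,"tz":-5,"ax":0,"ay":0,"az":0,"jaw":0},{"tx":-2,"ty":5,"tz":-5,"ax":0,"ay":0,"az":0,"jaw":0},{"tx":-4,"ty":4,"tz":-3,"ax":0,"ay":0,"az":0,"jaw":0},{"tx":-3,"ty":0,"tz":0,"ax":0,"ay":0,"az":0,"jaw":0},{"tx":0,"ty":0,"tz":0,"ax":0,"ay":0,"az":0,"jaw":0}]'; python3 look.py w8.png
```

```text
t: 12.42
ee_pos: [666.5, -385.1, 23.1]
orientation: [2.409, -2.014, 0.008]
ft_force: [2.8, -14.3, -0.3]
width: 0.7
t: 13.55
ee_pos: [537.5, -354.1, 193.3]
orientation: [-2.411, 2.013, 0.004]
ft_force: [-1.1, 0.7, -0.0]
width: 0.4
t 13.55 pos [ 537.5 -354.1  193.3] F [-1.1  0.7 -0. ] w 0.40808562377166746
[[ 0.179 -0.984 -0.001]
 [-0.984 -0.179  0.002]
 [-0.002  0.001 -1.   ]]
bar 0.68 12710 [214.  31.] [ 6.59762e+02 -2.70616e+02  1.93000e-01  3.48230e+01] 167.1
v_block 0.63 12969 [212.  31.] [ 6.51979e+02 -2.77503e+02  1.79000e-01 -4.80000e-02] 1.52
bar in block [8.9 5.4] dang 0.014
```

View pics/w8.png

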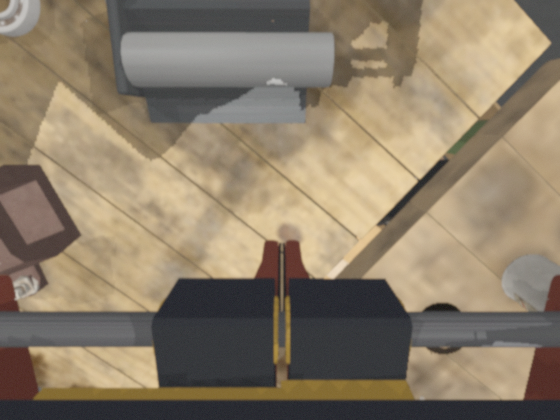

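```bash
python3 - <<'E'
from fit import *
im,d=viewer.get_image("wrist");W=cloud("wrist",d)[d>0]
L=np.c_[(W[:,:2]-[652,-276])@R2(.177),W[:,2]]
s=L[(abs(L[:,0]+4)<14)&(L[:,2]>44)&(abs(L[:,1])<120)]
b=L[(abs(L[:,0]+4)<6)&(L[:,2]>50)&(abs(L[:,1])<120)]
print("bar crest y range",np.percentile(b[:,1],[.5,99.5]),"crest z",np.median(b[:,2]))
yb=np.array([[y,np.mean(s[(abs(s[:,1]-y)<10)&(s[:,2]>50),0])] for y in range(-80,70,20)]);print(np.polyfit(yb[:,0],yb[:,1],1))
E
```

```text
bar crest y range [-98.46020778  79.81770114] crest z 53.127738409215176
[ 8.81209602e-04 -3.51252272e+00]
```

Bar spans y from -98.5 to 79.8 mm in the block's frame, crest at 53 mm and axis at x about -3.5 mm, so it is seated against the stop. Handing in.

```bash
python3 -c "
from workcell import ctrl
print(ctrl.close_job())"
```

```text
the job is handed in; nothing more can be done
None
```

I rolled the bar up the ramp and over the lip with the open fingers. It had been about 0.11 rad out of line with the block, and the two fingers squared it up on the way. It dropped into the V about 31 mm short of the stop. I then pushed its right end with the closed fingers. When it met the stop, the tool stopped advancing and the force rose from about 5 N to 14 N. I backed off, raised the arm clear and handed the job in at about 13.6 s of the 48 s allowed.

**Last checks:** the final wrist-camera points are in the block's frame.
- **Length:** the bar's top edge runs from y = -98.5 to 79.8 mm, so its end is at the stop.
- **Axis:** it lies at about x = -3.5 mm against a target of -4, and is aligned with the V to within about 0.001 rad.
- **Height:** the crest is at 53 mm, which puts the bar's centre at about 30.6 mm against a target of 30.
- **Contact:** the force on the tool was near zero.

**Checks that disagreed:**
- The automatic bar-in-block fit on the last picture gave x = 8.9 and y = 5.4 mm. The bar and block masks had merged there, so I discarded it and used the point check above.
- The block's yaw measured about 0.177 rad, against the stated maximum of 0.15. It was similar in both overview cameras and the clear wrist views, so I used the measured value.

I did not measure the tape measure, bearing and spanner again at the end, but the arm never worked near them.

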